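# Run a sleeve in under the comparator and lock the slide

## Task

Put the longest of the three steel sleeves up for gauging: take it from the wooden rack and set it down, without dropping it, centred along both V-rests of the slide's carriage while the carriage is still bolted at its loading end. Then draw the lock bolt, run the carriage in to its end stop under the comparator, and push the bolt fully home again so that the carriage is locked there. Do not touch the comparator, and leave the two shorter sleeves, the bore gauge and the setting ring where they are.

Things in the scene. Friction and masses are not known exactly. Their poses are not given: they have to be found in the camera images.
- sleeve_center (a point): The longest sleeve: ground steel, hollow, 32 mm diameter, 116 mm long, about 0.3 to 0.55 kg, with a shallow groove near each end. The point is its centre, on the axis; its y axis runs along the sleeve. It lies level, with its axis 44 mm above the bench, in one of the three V-grooves of a wooden rack.
- short_a_center (a point): A shorter sleeve of the same diameter (32 mm), 86 mm long; centre, y along its axis. To be left in the rack.
- short_b_center (a point): The shortest sleeve, 32 mm diameter, 70 mm long; centre, y along its axis. To be left in the rack.
- rack: Fixed wooden rack, board 206 (x) x 110 (y) x 10 mm; origin under its centre. Three V-grooves along its y, at x -66, 0, +66 mm, cut in two 8 mm thick rails at y +-28 mm, up to 37 mm high, 48 mm free between the rails for the fingers. Neighbouring sleeves have 34 mm between them. Which sleeve is in which groove varies.
- seat (a point): Where the sleeve's centre lies when seated in the carriage's V-rests, 78 mm up. y: along sleeve and travel, towards the comparator; x: across, away from the bolt; z up. Two 12 mm thick V-supports at y +-36 mm (gap between them 60 mm), 73 mm high; plate top 40 mm up, plate x +-40, y -150 to +56 mm. Moves with the carriage.
- handle (a point): Centre of the carriage's handle: a black round bar 14 mm in diameter and 68 mm long along the carriage's x, 84 mm above the bench, on two 10 mm posts at x = +-26 mm; 118 mm behind the seat (y = -118 mm). Axes as for the seat.
- carriage (a joint): Travel of the carriage (m): 0 bolted at the loading end, 0.111 at the end stop under the comparator. Slides along the seat's +y with about 4 N of friction; stays where it is left. Two notches in its edge take the bolt, at 0 and at 0.110, with 2.5 mm of play either way; elsewhere the bolt cannot go in.
- bolt_knob (a point): Knob of the lock bolt, beside the carriage on its -x side: upright steel cylinder, 18 mm diameter, from 38 to 74 mm up, on a flat bar 12 mm wide. The point is on its axis, 56 mm up; axes as the seat's. Home, it is 88 mm from the slide's centre line. A strap 44 mm high starts 20 mm from its axis on the carriage side; other sides are free.
- bolt (a joint): Draw of the lock bolt (m): 0 fully home, tongue 16 mm deep in the carriage; 0.030 fully drawn; the carriage is free from 0.017 on. Growing values move it along the seat's -x, square to the travel, away from the carriage. About 3 N of friction; stays where it is left.
- comparator: Digital comparator on a steel column, fixed to the slide's base; not to be touched. Origin on the slide's centre line at bench level, 60 mm ahead of the loading seat; axes as the seat's. Plunger tip at y +50 mm, 102 mm up (8 mm over a seated sleeve); arm 141 to 163 mm up; indicator 58 mm across, up to 246 mm; column 22 mm in diameter at x +95, y +50, 256 mm high.
- bore_gauge_center (a point): Loose dark grey digital bore gauge lying on its side, about 135 x 80 mm and 34 mm high; centre of its housing. A bystander. It lies beside the slide, near the bolt.
- setting_ring: Loose steel setting ring lying flat, 60 mm outside diameter, 18 mm high; origin at the centre of its underside. A bystander. It lies on the far side of the slide from the bolt.
- mic_stand: Fixed micrometer in a cast stand, base 120 mm across, micrometer up to 145 mm high and 150 mm wide along the stand's y; origin under the centre of its base. An obstacle.
Things that resemble listed ones, but are neither listed nor needed, are in the scene too. Leave any blue or yellow look-alike of the part that bears sleeve_center alone.

How it is judged:
By the outcome, as a careful person would: the job done as asked, in the order asked, and still so for the second after the job is handed in, with the robot touching nothing.
It also fails if it takes over 61 s, if anything falls off the work surface, if the arm or the gripper's body presses on something with over 40 N, if the wrist force passes 120 N, or if a joint passes its speed limit or range.

## Robot

A 6-joint arm with a two-finger parallel gripper is mounted at the origin on the work surface. World frame = base frame: x ahead of the robot, y to its left, z up, the work surface at z = 0. Lengths are in mm, angles in rad, forces in N, time in s.
With the tool pointing down it reaches from about 275 to 775 mm from the base axis. Payload 14.6 kg.
Tool frame: the origin (TCP) lies midway between the tips of the shut fingers; the grasp point (between the pads) lies 19 mm behind it; z points along the fingers, y is the line along which they close (so a half turn about z gives the same grasp; the last joint's range is limited). The gripper opens to 85 mm and grips with 20 to 120 N. Pads are 22 mm wide; open, the fingers measure 114 mm over their backs; the gripper's body (76 mm by 85 mm) begins 54 mm behind the grasp point. The pads swing forward as they close: fully open they stand 13 mm farther back than shut.
Start: joints at [-1.293, 0.263, -0.048, 1.259, 0, 1.415], TCP at [220.187, -476.598, 231.278] pointing down, gripper open.
Joint ranges: [-2.65, 2.65], [-0.89, 1.7], [-1.18, 1.37], [-2.13, 2.11], [-1.35, 1.29], [-3.14, 3.14]. Speed limits (rad/s): [1.89, 1.89, 2.57, 2.79, 3.14, 3.14].

## Interface

Orientations are given as a unit quaternion [x, y, z, w].
In Python, from rig import bot gives the robot as it stands.
- The arm moves only by the tool step_arm, never from a script. Its argument "steps" is a list of rows, each an object with "linear": the shift along the tool's x, y, z in cm, a list of three; "turn": the turn, a rotation vector about the tool's x, y, z in degrees, a list of three; "hand": the closure, from 0 (fully open) to 1 (shut). A call has 1 to 12 rows; each row shifts and turns the commanded pose from where the row before left it, along the tool's axes as they then stand; what a row does not reach is not made up. A row lasts 1/8 s, in which the tool goes at most 62.5 mm and 10.7 degrees, less where a joint would pass 70% of its speed; a pose out of reach is approached as far as the arm can. A call with a gripper value outside its range is refused whole. The fingers move at their own pace and stop on an object; "squeeze" is the grip in N (left out, the last holds). Time passes only in rows, so rows that do not move let the fingers close. It gives the time, the measured TCP pose, the force, the opening and the grip force at its end, in the units of the state.
- bot.observe(): the state, without advancing time (a new reading comes with each control period).
- bot.camera(name): name is "side" or "top" or "wrist"; returns a dict with "image" (480x640x3 uint8, red, green, blue), "z_map" (480x640 float32, mm along the optical axis (not along the pixel's ray), 0 where there is no reading), "fx", "fy", "cx", "cy" (pixels), "cam_to_world" (4x4, takes a point from camera to world coordinates). Camera axes: x right, y down, z forward; pixel columns grow to the right and rows downward; lengths in mm; the calibration is good to about 2 mm. A picture is of the moment at which its call begins.
- bot.finish_job(): hands the job in; it is judged then, once.
The state is a dict: "clock": time; "q": joint angles; "dq": joint speeds; "tau": joint torques, N m; "ee_pos": TCP position; "ee_rot": TCP orientation; "wrist_force": force on the tool from outside, world axes, zero at the start; "ft_torque": the same for the moment, N m; "opening": finger opening in mm; "finger_force": force on a finger pad.
Only numpy, scipy, OpenCV 4.12 (cv2) and the standard library are available. Lean on these libraries where they do the work, as an engineer would, in place of code of your own. Each camera call takes 0.05 s, during which the arm holds its last target. There are 200 camera calls.

## Working session

There is one attempt and no reset: what is moved stays moved. The work goes in short steps, Python scripts to look and compute and a tool call to move; the robot and the scene stay as the last step left them, time stands still between calls to the robot, and variables do not carry over. Pictures are saved under pics/ and viewed, at most 10 in all, crops included, and the job is handed in when it is done.

Besides the shell and the picture viewer there is one more tool, called after ">>>" by a JSON object that holds its "name" and its "arguments", one argument or row to a line. step_arm: Moves the arm, as the interface text tells. Its arguments: {"type":"object","properties":{"steps":{"type":"array"},"squeeze":{"type":"number"}},"required":["steps"]}

```bash
mkdir -p pics; cat > h.py <<'E'
import numpy as np, cv2
from rig import bot
def snap(n,f):
    c=bot.camera(n); cv2.imwrite(f'pics/{f}.png',c['image'][:,:,::-1]); np.savez(f'{f}.npz',**c); return c
def pt(c,u,v,r=1):
    z=c['z_map'][v-r:v+r+1,u-r:u+r+1]; z=np.median(z[z>0])
    p=np.array([(u-c['cx'])/c['fx']*z,(v-c['cy'])/c['fy']*z,z,1]); return (c['cam_to_world']@p)[:3]
def cloud(c):
    v,u=np.mgrid[:480,:640]; z=c['z_map']
    P=np.stack([(u-c['cx'])/c['fx']*z,(v-c['cy'])/c['fy']*z,z,np.ones_like(z)],-1)@c['cam_to_world'].T
    P=P[...,:3]; P[z<=0]=np.nan; return P
E
python3 - <<'E'
from h import *
for n in('top','side'):
    c=snap(n,n+'0'); print(n,c['cam_to_world'].round(3).tolist(),c['fx'])
print(bot.observe())
E
```

```text
top [[-0.013, -0.994, 0.111, 476.021], [-1.0, 0.013, -0.006, -51.573], [0.004, -0.111, -0.994, 989.594], [0.0, 0.0, 0.0, 1.0]] 546.1139111041836
side [[-1.0, -0.01, 0.019, 549.453], [-0.021, 0.706, -0.708, 561.141], [-0.007, -0.708, -0.706, 703.73], [0.0, 0.0, 0.0, 1.0]] 462.91485253971877
{'clock': 0.1, 'q': array([-1.29329489e+00,  2.63461130e-01, -4.88265560e-02,  1.25940511e+00,
       -4.75582298e-06,  1.41549637e+00]), 'dq': array([-3.17249222e-05, -9.36873798e-04,  1.95666631e-03,  1.15792431e-04,
       -1.04037634e-04, -1.06448193e-06]), 'tau': array([ 4.58860915e-03, -6.38578677e+01,  3.85061646e+01,  1.00829231e-02,
       -1.33272315e-04, -2.21870215e-05]), 'ee_pos': array([ 220.12386106, -476.37248173,  230.89764358]), 'ee_rot': array([ 9.76676502e-01,  2.14715648e-01, -2.97439269e-05, -4.47253361e-04]), 'wrist_force': array([ 0.07462812, -0.10227325,  0.41660835]), 'ft_torque': array([-0.01126931,  0.01171167,  0.02701202]), 'finger_force': 0.0, 'opening': 85.1108295425544}
```

View pics/top0.png

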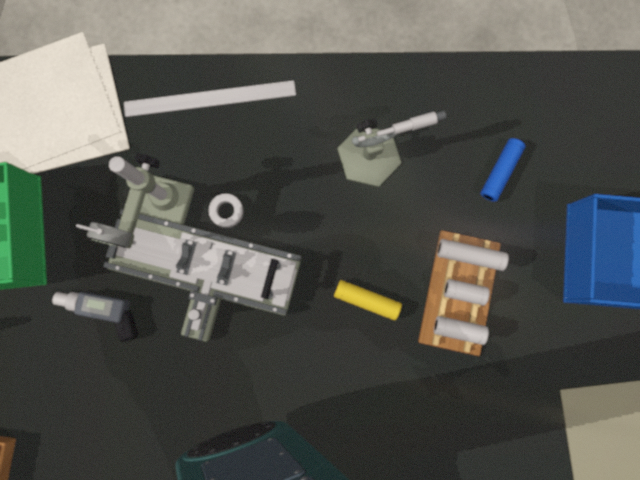

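View pics/side0.png

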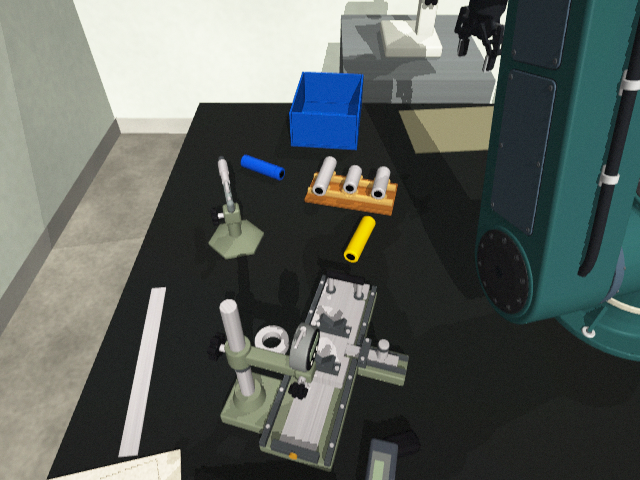

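The top view shows the longest sleeve in the rack's far groove, about (473,255), with the shorter ones at (467,292) and (461,332). The carriage handle is at (271,279), the V-supports at (186,256) and (227,267), the bolt knob near (195,318), and the comparator at the left end around (115,235). The side view agrees. Next I'll measure these.

```bash
python3 - <<'E'
from h import *
for n,boxes in (('top',{'long':(430,232,515,275,50,64),'a':(440,275,495,308,50,64),'b':(430,315,492,350,50,64),'handle':(255,255,285,302,80,96),'knob':(180,300,215,340,66,80),'V1':(172,235,200,278,60,78),'V2':(215,245,240,290,60,78),'strap':(175,285,225,345,40,50)}),
 ('side',{'long':(310,150,340,198,50,64),'handle':(322,270,370,305,78,96),'knob':(372,335,398,365,66,80),'V1':(300,330,345,380,60,78),'V2':(310,300,350,335,60,78)})):
    c=np.load(n+'0.npz'); P=cloud(c)
    for k,(u0,v0,u1,v1,a,b) in boxes.items():
        Q=P[v0:v1,u0:u1].reshape(-1,3); Q=Q[(Q[:,2]>a)&(Q[:,2]<b)]
        if len(Q)<5: print(n,k,len(Q)); continue
        (cx,cy),wh,an=cv2.minAreaRect(Q[:,:2].astype(np.float32))
        w=np.linalg.svd(Q[:,:2]-Q[:,:2].mean(0),full_matrices=False)[2][0]
        print(n,k,len(Q),'rect',round(cx,1),round(cy,1),np.round(wh,1),round(an,1),'mean',Q.mean(0).round(1),'maxz',Q[:,2].max().round(1),'dir',np.degrees(np.arctan2(w[1],w[0])).round(1))
E
```

```text
top long 1130 rect 555.8 -317.8 [117.   31.1] 76.9 mean [ 555.4 -317.6   56.7] maxz 63.5 dir 76.6
top a 692 rect 491.5 -305.2 [70.5 30.1] 77.3 mean [ 491.1 -304.3   56.7] maxz 63.0 dir -103.3
top b 872 rect 426.7 -292.5 [86.7 30.1] 76.3 mean [ 426.8 -291.9   56.8] maxz 63.6 dir -103.2
top handle 345 rect 517.6 30.3 [13.9 67.6] 74.3 mean [517.3  30.   88.5] maxz 93.8 dir 164.6
top knob 105 rect 459.8 157.5 [18.8 16.6] 88.5 mean [459.9 156.8  72.6] maxz 78.2 dir -83.4
top V1 164 rect 558.2 178.4 [13.4 44.9] 74.2 mean [558.  178.4  67. ] maxz 73.2 dir 164.7
top V2 156 rect 539.1 109.1 [12.5 45. ] 74.3 mean [539.2 109.   67. ] maxz 74.8 dir 163.9
top strap 257 rect 482.0 154.1 [46.5 85.9] 53.1 mean [486.6 147.9  43.2] maxz 49.3 dir 99.5
side long 402 rect 555.6 -318.9 [118.5  30. ] 76.9 mean [ 555.2 -312.7   57.4] maxz 63.5 dir 76.3
side handle 312 rect 516.8 29.9 [13.7 68.6] 76.2 mean [515.9  31.9  88. ] maxz 92.9 dir 164.8
side knob 119 rect 458.1 156.9 [17.3 17.6] 68.0 mean [458.5 158.2  72.7] maxz 77.4 dir -148.9
side V1 122 rect 550.4 178.8 [13.4 31.8] 76.3 mean [547.6 180.5  66.4] maxz 74.7 dir 162.8
side V2 172 rect 537.9 107.9 [14.  45.5] 74.2 mean [538.  109.   67.6] maxz 74.0 dir 164.0
```

>>> {"name": "step_arm", "arguments": {
  "steps": [
    {"linear":[4.64,-0.04,0],"turn":[0,0,0],"hand":0.39},
    {"linear":[4.64,-0.04,0],"turn":[0,0,0],"hand":0.39},
    {"linear":[4.64,-0.04,0],"turn":[0,0,0],"hand":0.39},
    {"linear":[4.64,-0.04,0],"turn":[0,0,0],"hand":0.39},
    {"linear":[4.64,-0.04,0],"turn":[0,0,0],"hand":0.39},
    {"linear":[4.64,-0.04,0],"turn":[0,0,0],"hand":0.39},
    {"linear":[4.64,-0.04,0],"turn":[0,0,0],"hand":0.39},
    {"linear":[4.64,-0.04,0],"turn":[0,0,0],"hand":0.39}
  ],
  "squeeze": 60
}}

```text
clock: 1.1
ee_pos: [557.0, -317.1, 231.0]
ee_rot: [0.977, 0.215, -0.0, -0.0]
wrist_force: [-0.2, -0.5, -0.8]
opening: 51.7
finger_force: 0.0
```

>>> {"name": "step_arm", "arguments": {
  "steps": [
    {"linear":[0,0,0.5],"turn":[0,0,-8.667],"hand":0.39},
    {"linear":[0,0,0.5],"turn":[0,0,-8.667],"hand":0.39},
    {"linear":[0,0,0.5],"turn":[0,0,-8.667],"hand":0.39},
    {"linear":[0,0,0.5],"turn":[0,0,-8.667],"hand":0.39},
    {"linear":[0,0,0.5],"turn":[0,0,-8.667],"hand":0.39},
    {"linear":[0,0,0.5],"turn":[0,0,-8.667],"hand":0.39},
    {"linear":[0,0,0],"turn":[0,0,0],"hand":0.39},
    {"linear":[0,0,0],"turn":[0,0,0],"hand":0.39}
  ]
}}

```text
clock: 2.1
ee_pos: [555.8, -318.0, 201.3]
ee_rot: [0.785, 0.62, -0.0, -0.0]
wrist_force: [-0.7, -0.4, -1.1]
opening: 52.2
finger_force: 0.0
```

```bash
cat >> h.py <<'E'
from scipy.spatial.transform import Rotation as R
def go(x,y,z,yaw):
    s=bot.observe(); M=R.from_quat(s['ee_rot']); d=M.inv().apply(np.array([x,y,z])-s['ee_pos'])/10
    a=np.radians(yaw); T=R.from_matrix(np.array([[np.cos(a),np.sin(a),0],[np.sin(a),-np.cos(a),0],[0,0,-1]]))
    print('t',s['clock'],'pos',s['ee_pos'].round(1),'q',s['q'].round(2),'open',s['opening'].round(1),'F',s['wrist_force'].round(1),'ff',round(s['finger_force'],1))
    print('linear cm',d.round(2),'turn deg',np.degrees((M.inv()*T).as_rotvec()).round(2))
E
python3 - <<'E'
from h import *
go(555.7,-318,23,76.8)
c=snap('wrist','w1'); P=cloud(c); print(c['cam_to_world'].round(2).tolist())
m=(P[...,2]>52)&(P[...,2]<64)&(abs(P[...,0]-555)<33)&(abs(P[...,1]+318)<90)
Q=P[m]; print(len(Q),cv2.minAreaRect(Q[:,:2].astype(np.float32)),Q.mean(0))
E
```

```text
Traceback (most recent call last):
  File "h.py", line 16, in go
    print('t',s['clock'],'pos',s['ee_pos'].round(1),'q',s['q'].round(2),'open',s['opening'].round(1),'F',s['wrist_force'].round(1),'ff',round(s['finger_force'],1))
                                                                               ^^^^^^^^^^^^^^^^^^
AttributeError: 'float' object has no attribute 'round'
```

```bash
sed -i "s/s\['opening'\].round(1)/round(s['opening'],1)/" h.py
python3 - <<'E'
from h import *
go(555.7,-318,23,76.8)
c=snap('wrist','w1'); P=cloud(c); print(c['cam_to_world'].round(2).tolist())
m=(P[...,2]>52)&(P[...,2]<64)&(abs(P[...,0]-555)<33)&(abs(P[...,1]+318)<90)
Q=P[m]; print(len(Q),cv2.minAreaRect(Q[:,:2].astype(np.float32)),Q.mean(0))
E
```

```text
t 2.1 pos [ 555.8 -318.   201.3] q [-0.65  0.47  0.2   1.3   0.    1.16] open 52.2 F [-0.7 -0.4 -1.1] ff 0.0
linear cm [-0.000e+00 -1.000e-02  1.783e+01] turn deg [-0.01 -0.   -0.19]
[[0.97, -0.22, -0.06, 571.62], [-0.23, -0.94, -0.27, -249.92], [-0.0, 0.28, -0.96, 342.92], [0.0, 0.0, 0.0, 1.0]]
3643 ((556.3984375, -317.796875), (116.20406341552734, 27.56962776184082), 77.16568756103516) [ 557.14567504 -314.01924415   56.77724612]
```

View pics/w1.png

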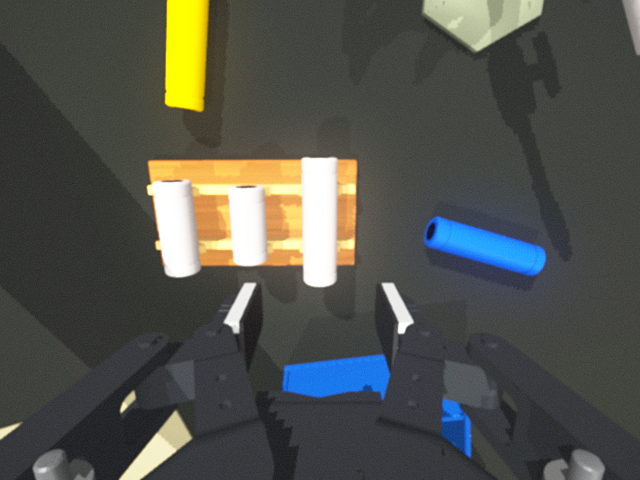

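The wrist view shows the long sleeve from (320,158) to (320,285), in line with the midpoint of the fingers. Before descending I'll check how it sits along the rack relative to the rails.

```bash
python3 - <<'E'
from h import *
for n in ('top0','w1'):
    P=cloud(np.load(n+'.npz')); a=np.radians(76.9); e=np.array([np.cos(a),np.sin(a)]); f=np.array([np.sin(a),-np.cos(a)])
    d=P[...,:2]-np.array([555.9,-318]); y=d@e; x=d@f; z=P[...,2]
    for x0,x1 in((18,34),(-48,-18)):
        m=(x>x0)&(x<x1)&(abs(y)<75)&(z>4); h=np.histogram(y[m],bins=np.arange(-76,77,4))[0]
        print(n,x0,[(int(b),int(np.median(z[m&(y>=b)&(y<b+4)]))) for b,k in zip(range(-76,76,4),h) if k>2])
E
```

```text
top0 18 [(-56, 10), (-52, 9), (-48, 8), (-44, 9), (-40, 9), (-36, 20), (-32, 21), (-28, 20), (-24, 8), (-20, 9), (-16, 9), (-12, 9), (-8, 9), (-4, 9), (0, 9), (4, 9), (8, 8), (12, 8), (16, 10), (20, 18), (24, 22), (28, 19), (32, 9), (36, 10), (40, 9), (44, 10), (48, 10), (52, 10)]
top0 -48 [(-56, 8), (-52, 9), (-48, 8), (-44, 9), (-40, 9), (-36, 21), (-32, 21), (-28, 19), (-24, 9), (-20, 9), (-16, 8), (-12, 9), (-8, 9), (-4, 9), (0, 10), (4, 10), (8, 9), (12, 9), (16, 9), (20, 20), (24, 21), (28, 19), (32, 9), (36, 8), (40, 9), (44, 9), (48, 9), (52, 8)]
w1 18 [(-56, 8), (-52, 8), (-48, 8), (-44, 8), (-40, 8), (-36, 9), (-32, 20), (-28, 20), (-24, 9), (-20, 8), (-16, 8), (-12, 217), (-8, 220), (-4, 222), (0, 226), (4, 230), (8, 258), (12, 256), (16, 282), (20, 296), (24, 20), (28, 20), (32, 8), (36, 8), (40, 8), (44, 8), (48, 9), (52, 8)]
w1 -48 [(-56, 8), (-52, 8), (-48, 8), (-44, 8), (-40, 8), (-36, 9), (-32, 20), (-28, 20), (-24, 9), (-20, 8), (-16, 8), (-12, 236), (-8, 255), (-4, 256), (0, 256), (4, 249), (8, 258), (12, 253), (16, 282), (20, 298), (24, 20), (28, 21), (32, 9), (36, 8), (40, 8), (44, 8), (48, 9), (52, 8)]
```

>>> {"name": "step_arm", "arguments": {
  "steps": [
    {"linear":[0,0,3],"turn":[0,0,-0.2],"hand":0.39},
    {"linear":[0,0,3],"turn":[0,0,0],"hand":0.39},
    {"linear":[0,0,3],"turn":[0,0,0],"hand":0.39},
    {"linear":[0,0,3],"turn":[0,0,0],"hand":0.39},
    {"linear":[0,0,2],"turn":[0,0,0],"hand":0.39},
    {"linear":[0,0,1.5],"turn":[0,0,0],"hand":0.39},
    {"linear":[0,0,1.2],"turn":[0,0,0],"hand":0.39},
    {"linear":[0,0,1.1],"turn":[0,0,0],"hand":0.39},
    {"linear":[0,0,0],"turn":[0,0,0],"hand":0.39},
    {"linear":[0,0,0],"turn":[0,0,0],"hand":0.39}
  ]
}}

```text
clock: 3.4
ee_pos: [556.1, -318.2, 23.7]
ee_rot: [0.783, 0.622, 0.0, 0.0]
wrist_force: [0.3, -0.3, 0.8]
opening: 51.9
finger_force: 0.0
```

>>> {"name": "step_arm", "arguments": {
  "steps": [
    {"linear":[0,0,0],"turn":[0,0,0],"hand":0.75},
    {"linear":[0,0,0],"turn":[0,0,0],"hand":0.75},
    {"linear":[0,0,0],"turn":[0,0,0],"hand":0.75},
    {"linear":[0,0,0],"turn":[0,0,0],"hand":0.75},
    {"linear":[0,0,0],"turn":[0,0,0],"hand":0.75},
    {"linear":[0,0,0],"turn":[0,0,0],"hand":0.75}
  ],
  "squeeze": 60
}}

```text
clock: 4.15
ee_pos: [556.7, -318.4, 24.1]
ee_rot: [0.783, 0.623, 0.0, 0.001]
wrist_force: [4.2, 0.5, 5.7]
opening: 30.5
finger_force: 59.4
```

>>> {"name": "step_arm", "arguments": {
  "steps": [
    {"linear":[0,0,-0.5],"turn":[0,0,0],"hand":0.75},
    {"linear":[0,0,-1],"turn":[0,0,0],"hand":0.75},
    {"linear":[0,0,-2],"turn":[0,0,0],"hand":0.75},
    {"linear":[0,0,-3],"turn":[0,0,0],"hand":0.75},
    {"linear":[0,0,-3],"turn":[0,0,0],"hand":0.75},
    {"linear":[0,0,-3],"turn":[0,0,0],"hand":0.75},
    {"linear":[0,0,-3],"turn":[0,0,0],"hand":0.75},
    {"linear":[0,0,-2],"turn":[0,0,0],"hand":0.75},
    {"linear":[0,0,-0.5],"turn":[0,0,0],"hand":0.75},
    {"linear":[0,0,0],"turn":[0,0,0],"hand":0.75}
  ]
}}

```text
clock: 5.4
ee_pos: [555.6, -317.9, 202.9]
ee_rot: [0.783, 0.622, -0.0, -0.0]
wrist_force: [-0.2, -0.4, -5.3]
opening: 30.6
finger_force: 60.0
```

```bash
python3 - <<'E'
from h import *
go(548.8,143.8,200,74.6)
E
```

```text
t 5.4 pos [ 555.6 -317.9  202.9] q [-0.65  0.47  0.2   1.3  -0.    1.15] open 30.6 F [-0.2 -0.4 -5.3] ff 60.0
linear cm [ 44.83 -11.05   0.3 ] turn deg [-0.04 -0.01  2.39]
```

>>> {"name": "step_arm", "arguments": {
  "steps": [
    {"linear":[2.5,-0.6,0],"turn":[0,0,0.2],"hand":0.75},
    {"linear":[4.0,-1.0,0],"turn":[0,0,0.2],"hand":0.75},
    {"linear":[4.0,-1.0,0],"turn":[0,0,0.2],"hand":0.75},
    {"linear":[4.0,-1.0,0],"turn":[0,0,0.2],"hand":0.75},
    {"linear":[4.0,-1.0,0],"turn":[0,0,0.2],"hand":0.75},
    {"linear":[4.0,-1.0,0],"turn":[0,0,0.2],"hand":0.75},
    {"linear":[4.0,-1.0,0],"turn":[0,0,0.2],"hand":0.75},
    {"linear":[4.0,-1.0,0],"turn":[0,0,0.2],"hand":0.75},
    {"linear":[4.0,-1.0,0],"turn":[0,0,0.2],"hand":0.75},
    {"linear":[3.0,-0.8,0],"turn":[0,0,0.2],"hand":0.75},
    {"linear":[2.0,-0.5,0],"turn":[0,0,0.2],"hand":0.75},
    {"linear":[0,0,0],"turn":[0,0,0.2],"hand":0.75}
  ]
}}

```text
clock: 6.9
ee_pos: [554.4, 90.3, 202.3]
ee_rot: [0.795, 0.607, -0.001, -0.001]
wrist_force: [-0.2, -0.7, -5.5]
opening: 30.5
finger_force: 60.1
```

```bash
python3 - <<'E'
from h import *
go(548.8,143.8,130,74.6)
c=snap('wrist','w2'); P=cloud(c)
a=np.radians(74.6); e=np.array([np.cos(a),np.sin(a)]); f=np.array([np.sin(a),-np.cos(a)])
d=P[...,:2]-np.array([548.8,143.8]); y=d@e; x=d@f; z=P[...,2]
for nm,m in (('V+',(abs(x)<30)&(y>22)&(y<55)&(z>58)&(z<78)),('V-',(abs(x)<30)&(y<-22)&(y>-55)&(z>58)&(z<78)),('handle',(abs(x)<45)&(abs(y+118)<20)&(z>78)&(z<95)),('knob',(abs(x+88)<20)&(abs(y+11)<20)&(z>66)&(z<80)),('sleeve',(abs(x)<25)&(abs(y)<90)&(z>205)&(z<245)),('cmp',(abs(x)<60)&(y>60)&(y<200)&(z>110))):
    if m.sum()>5: print(nm,m.sum(),'x',np.percentile(x[m],[1,99]).round(1),'y',np.percentile(y[m],[1,99]).round(1),'z',np.percentile(z[m],[1,99]).round(1))
E
```

```text
t 6.9 pos [554.4  90.3 202.3] q [ 0.02  0.34 -0.02  1.22  0.    1.85] open 30.5 F [-0.2 -0.7 -5.5] ff 60.1
linear cm [ 5.01 -1.94  7.23] turn deg [-0.1   0.02  0.1 ]
V+ 802 x [-22.8  21.5] y [30.9 42.8] z [58.3 72.6]
V- 126 x [-23.2 -15.2] y [-40.6 -29. ] z [66.1 72.6]
knob 449 x [-98.1 -81.1] y [-18.3  -0.9] z [66.6 74.5]
sleeve 14012 x [-8.2 24.8] y [-73.7   8.3] z [212.4 243. ]
```

View pics/w2.png

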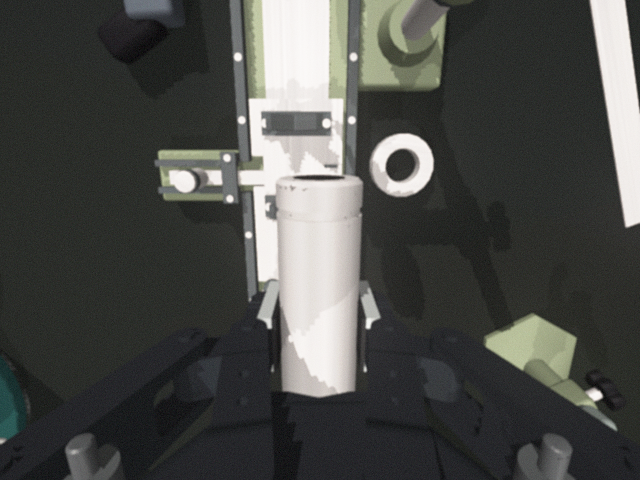

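The wrist view shows the sleeve held level and straight, with its front end at (320,180). The front V-rest is at (297,122) and the knob at (187,180). The V centre is within 1 mm of my estimate, so I'm moving on over the seat and down.

>>> {"name": "step_arm", "arguments": {
  "steps": [
    {"linear":[1.0,-0.4,0.5],"turn":[0,0,0],"hand":0.75},
    {"linear":[1.5,-0.6,1.0],"turn":[0,0,0.1],"hand":0.75},
    {"linear":[1.5,-0.6,1.5],"turn":[0,0,0],"hand":0.75},
    {"linear":[1.0,-0.35,2.0],"turn":[0,0,0],"hand":0.75},
    {"linear":[0,0,2.0],"turn":[0,0,0],"hand":0.75},
    {"linear":[0,0,2.0],"turn":[0,0,0],"hand":0.75},
    {"linear":[0,0,1.5],"turn":[0,0,0],"hand":0.75},
    {"linear":[0,0,1.0],"turn":[0,0,0],"hand":0.75},
    {"linear":[0,0,0.5],"turn":[0,0,0],"hand":0.75},
    {"linear":[0,0,0],"turn":[0,0,0],"hand":0.75},
    {"linear":[0,0,0],"turn":[0,0,0],"hand":0.75}
  ]
}}

```text
clock: 8.32
ee_pos: [550.0, 142.6, 83.8]
ee_rot: [0.796, 0.605, 0.0, 0.0]
wrist_force: [-0.4, -0.5, -4.8]
opening: 30.3
finger_force: 60.1
```

```bash
python3 - <<'E'
from h import *
go(548.6,143.9,58,74.6)
E
```

```text
t 8.325 pos [550.  142.6  83.8] q [ 0.11  0.42 -0.23  0.92 -0.    1.95] open 30.3 F [-0.4 -0.5 -4.8] ff 60.1
linear cm [ 0.09 -0.17  2.58] turn deg [ 0.05 -0.02 -0.11]
```

>>> {"name": "step_arm", "arguments": {
  "steps": [
    {"linear":[0.09,-0.17,0.5],"turn":[0,0,-0.1],"hand":0.75},
    {"linear":[0,0,0.5],"turn":[0,0,0],"hand":0.75},
    {"linear":[0,0,0.4],"turn":[0,0,0],"hand":0.75},
    {"linear":[0,0,0.4],"turn":[0,0,0],"hand":0.75},
    {"linear":[0,0,0.3],"turn":[0,0,0],"hand":0.75},
    {"linear":[0,0,0.2],"turn":[0,0,0],"hand":0.75},
    {"linear":[0,0,0.1],"turn":[0,0,0],"hand":0.75},
    {"linear":[0,0,0],"turn":[0,0,0],"hand":0.75},
    {"linear":[0,0,0],"turn":[0,0,0],"hand":0.75}
  ]
}}

```text
clock: 9.45
ee_pos: [548.3, 143.9, 59.4]
ee_rot: [0.795, 0.606, 0.0, 0.0]
wrist_force: [0.7, -0.0, -5.8]
opening: 30.6
finger_force: 60.1
```

Not yet in contact, so I'm lowering it in 0.5 mm rows.

>>> {"name": "step_arm", "arguments": {
  "steps": [
    {"linear":[0,0,0.05],"turn":[0,0,0],"hand":0.75},
    {"linear":[0,0,0.05],"turn":[0,0,0],"hand":0.75},
    {"linear":[0,0,0.05],"turn":[0,0,0],"hand":0.75},
    {"linear":[0,0,0],"turn":[0,0,0],"hand":0.75}
  ]
}}

```text
clock: 9.95
ee_pos: [548.6, 143.9, 58.2]
ee_rot: [0.795, 0.606, 0.0, 0.0]
wrist_force: [0.0, -1.7, 2.2]
opening: 30.4
finger_force: 60.9
```

>>> {"name": "step_arm", "arguments": {
  "steps": [
    {"linear":[0,0,0],"turn":[0,0,0],"hand":0.62},
    {"linear":[0,0,0],"turn":[0,0,0],"hand":0.58},
    {"linear":[0,0,0],"turn":[0,0,0],"hand":0.5},
    {"linear":[0,0,0],"turn":[0,0,0],"hand":0.42},
    {"linear":[0,0,0],"turn":[0,0,0],"hand":0.42}
  ]
}}

```text
clock: 10.58
ee_pos: [548.2, 143.9, 57.8]
ee_rot: [0.795, 0.606, -0.0, -0.0]
wrist_force: [-0.1, -0.3, -0.1]
opening: 49.5
finger_force: 0.0
```

>>> {"name": "step_arm", "arguments": {
  "steps": [
    {"linear":[0,0,-1],"turn":[0,0,0],"hand":0.42},
    {"linear":[0,0,-2],"turn":[0,0,0],"hand":0.42},
    {"linear":[0,0,-3],"turn":[0,0,0],"hand":0.42},
    {"linear":[0,0,-3],"turn":[0,0,0],"hand":0.42},
    {"linear":[-2,-1,-3],"turn":[0,0,0],"hand":0.42},
    {"linear":[-2,-2,-2],"turn":[0,0,0],"hand":0.42},
    {"linear":[0,0,0],"turn":[0,0,0],"hand":0.42}
  ]
}}

```text
clock: 11.45
ee_pos: [508.4, 112.8, 200.0]
ee_rot: [0.796, 0.606, 0.001, 0.001]
wrist_force: [0.6, -0.1, 0.4]
opening: 49.8
finger_force: 0.0
```

```bash
python3 - <<'E'
from h import *
a=np.radians(74.6); e=np.array([np.cos(a),np.sin(a)]); f=np.array([np.sin(a),-np.cos(a)])
for n in('wrist','side'):
    c=snap(n,n+'3'); P=cloud(c)
    d=P[...,:2]-np.array([548.8,143.8]); y=d@e; x=d@f; z=P[...,2]
    for nm,m in (('sleeve',(abs(x)<20)&(abs(y)<80)&(z>84)&(z<100)),('sleevetop',(abs(x)<20)&(abs(y)<80)&(z>91)&(z<100)),('V+',(abs(x)<30)&(y>22)&(y<55)&(z>66)&(z<74)),('V-',(abs(x)<30)&(y<-22)&(y>-55)&(z>66)&(z<74)),('handle',(abs(x)<45)&(abs(y+118)<20)&(z>78)&(z<95)),('knob',(abs(x+88)<20)&(abs(y+11)<20)&(z>66)&(z<80))):
        if m.sum()>5: print(n,nm,m.sum(),'x',np.percentile(x[m],[1,50,99]).round(1),'y',np.percentile(y[m],[1,99]).round(1),'z',np.percentile(z[m],[1,99]).round(1))
# knob at seat (-88.8,-10)
k=np.array([548.8,143.8])-88.8*f-10*e; print(k); go(k[0],k[1],130,164.6)
E
```

```text
wrist sleeve 5704 x [-14.8  -1.8  13. ] y [-55.6  57.3] z [84.3 93.9]
wrist sleevetop 2842 x [-9.1 -1.1  7.2] y [-55.5  56.8] z [91.  94.1]
wrist V+ 245 x [-23.4 -18.   21.8] y [31.4 42.7] z [66.3 72.7]
wrist V- 195 x [-22.9 -18.   21.5] y [-41. -29.] z [66.5 72.6]
wrist handle 923 x [-34.1 -10.2  13.8] y [-122.9 -109.9] z [80.9 90.8]
wrist knob 420 x [-98.5 -89.4 -81.5] y [-18.1  -0.5] z [66.6 74.6]
side sleeve 1028 x [-15.8  -4.6  12.6] y [-57.8  56.1] z [84.4 96. ]
side sleevetop 662 x [-11.2  -2.5   8.4] y [-57.5  55.1] z [91.1 96.1]
side V+ 44 x [-23.7 -19.7  -6.1] y [28.3 54.9] z [67.4 73.6]
side V- 54 x [-23.5 -18.3  21.7] y [-44.3 -31.1] z [66.3 73.6]
side handle 307 x [-34.7  -2.1  32.1] y [-124.2 -111.6] z [79.9 92.6]
side knob 118 x [-99.6 -91.2 -82.5] y [-19.2  -3. ] z [66.5 76.1]
[460.53276693 157.74042919]
t 11.55 pos [509.  113.4 198.2] q [ 0.06  0.27 -0.13  1.17  0.    1.9 ] open 49.6 F [-0.9 -0.5 -0.1] ff 0.0
linear cm [ 2.99 -5.86  6.81] turn deg [ 6.000e-02  2.000e-02 -9.002e+01]
```

View pics/wrist3.png

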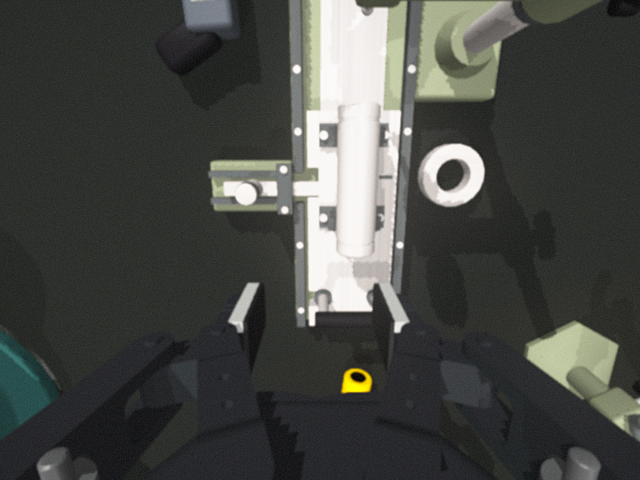

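The wrist view shows the sleeve lying in both V-rests, from (358,105) to (355,252), with its top at 94 mm, and centred. The knob is at (247,190). Next I turn 90° and go to the knob.

>>> {"name": "step_arm", "arguments": {
  "steps": [
    {"linear":[0,-2,0],"turn":[0,0,-10],"hand":0.42},
    {"linear":[0,0,0],"turn":[0,0,-10],"hand":0.42},
    {"linear":[0,0,0],"turn":[0,0,-10],"hand":0.42},
    {"linear":[0,0,0],"turn":[0,0,-10],"hand":0.42},
    {"linear":[0,0,0],"turn":[0,0,-10],"hand":0.42},
    {"linear":[0,0,0],"turn":[0,0,-10],"hand":0.42},
    {"linear":[0,0,0],"turn":[0,0,-10],"hand":0.42},
    {"linear":[0,0,0],"turn":[0,0,-10],"hand":0.42},
    {"linear":[0,0,0],"turn":[0,0,-10],"hand":0.42},
    {"linear":[0,0,0],"turn":[0,0,0],"hand":0.42}
  ]
}}

```text
clock: 12.8
ee_pos: [489.6, 118.9, 197.1]
ee_rot: [0.134, 0.991, -0.0, -0.001]
wrist_force: [-0.3, 0.4, 0.0]
opening: 49.5
finger_force: 0.0
```

```bash
python3 - <<'E'
from h import *
a=np.radians(74.6); e=np.array([np.cos(a),np.sin(a)]); f=np.array([np.sin(a),-np.cos(a)])
k=np.array([548.8,143.8])-89.3*f-9.8*e; print(k); go(k[0],k[1],49,164.6)
E
```

```text
[460.10383045 158.06602633]
t 12.8 pos [489.6 118.9 197.1] q [ 0.08  0.24 -0.17  1.16  0.    0.35] open 49.5 F [-0.3  0.4  0. ] ff 0.0
linear cm [ 3.87  2.99 14.81] turn deg [-0.02 -0.06 -0.04]
```

>>> {"name": "step_arm", "arguments": {
  "steps": [
    {"linear":[1.9,1.5,0],"turn":[0,0,0],"hand":0.42},
    {"linear":[1.97,1.49,0],"turn":[0,0,0],"hand":0.42},
    {"linear":[0,0,2.5],"turn":[0,0,0],"hand":0.42},
    {"linear":[0,0,3],"turn":[0,0,0],"hand":0.42},
    {"linear":[0,0,3],"turn":[0,0,0],"hand":0.42},
    {"linear":[0,0,2.5],"turn":[0,0,0],"hand":0.42},
    {"linear":[0,0,2],"turn":[0,0,0],"hand":0.42},
    {"linear":[0,0,1],"turn":[0,0,0],"hand":0.42},
    {"linear":[0,0,0.8],"turn":[0,0,0],"hand":0.42},
    {"linear":[0,0,0],"turn":[0,0,0],"hand":0.42},
    {"linear":[0,0,0],"turn":[0,0,0],"hand":0.42}
  ]
}}

```text
clock: 14.18
ee_pos: [460.4, 157.8, 50.3]
ee_rot: [0.134, 0.991, 0.0, 0.0]
wrist_force: [0.2, 0.5, -0.8]
opening: 49.6
finger_force: 0.0
```

>>> {"name": "step_arm", "arguments": {
  "steps": [
    {"linear":[0,0,0],"turn":[0,0,0],"hand":0.9},
    {"linear":[0,0,0],"turn":[0,0,0],"hand":0.9},
    {"linear":[0,0,0],"turn":[0,0,0],"hand":0.9},
    {"linear":[0,0,0],"turn":[0,0,0],"hand":0.9},
    {"linear":[0,0,0],"turn":[0,0,0],"hand":0.9},
    {"linear":[0,0,0],"turn":[0,0,0],"hand":0.9}
  ],
  "squeeze": 40
}}

```text
clock: 14.92
ee_pos: [460.2, 157.8, 50.2]
ee_rot: [0.134, 0.991, 0.0, 0.0]
wrist_force: [-1.3, 1.1, 4.5]
opening: 16.8
finger_force: 38.9
```

>>> {"name": "step_arm", "arguments": {
  "steps": [
    {"linear":[0.3,0,0],"turn":[0,0,0],"hand":0.9},
    {"linear":[0.5,0,0],"turn":[0,0,0],"hand":0.9},
    {"linear":[0.5,0,0],"turn":[0,0,0],"hand":0.9},
    {"linear":[0.5,0,0],"turn":[0,0,0],"hand":0.9},
    {"linear":[0.5,0,0],"turn":[0,0,0],"hand":0.9},
    {"linear":[0.4,0,0],"turn":[0,0,0],"hand":0.9},
    {"linear":[0.1,0,0],"turn":[0,0,0],"hand":0.9},
    {"linear":[0,0,0],"turn":[0,0,0],"hand":0.9},
    {"linear":[0,0,0],"turn":[0,0,0],"hand":0.9}
  ]
}}

```text
clock: 16.05
ee_pos: [433.1, 165.3, 50.2]
ee_rot: [0.134, 0.991, 0.0, 0.0]
wrist_force: [-0.0, -0.9, 7.0]
opening: 16.3
finger_force: 39.2
```

>>> {"name": "step_arm", "arguments": {
  "steps": [
    {"linear":[0,0,0],"turn":[0,0,0],"hand":0.6},
    {"linear":[0,0,0],"turn":[0,0,0],"hand":0.5},
    {"linear":[0,0,0],"turn":[0,0,0],"hand":0.42},
    {"linear":[0,0,-2],"turn":[0,0,0],"hand":0.42},
    {"linear":[0,0,-3],"turn":[0,0,0],"hand":0.42},
    {"linear":[0,0,-4],"turn":[0,0,0],"hand":0.42},
    {"linear":[0,0,-4],"turn":[0,0,0],"hand":0.42},
    {"linear":[0,0,-2],"turn":[0,0,0],"hand":0.42},
    {"linear":[0,0,0],"turn":[0,0,0],"hand":0.42}
  ]
}}

```text
clock: 17.18
ee_pos: [433.6, 165.3, 200.7]
ee_rot: [0.134, 0.991, 0.0, 0.001]
wrist_force: [1.0, 0.4, -0.6]
opening: 49.3
finger_force: 0.0
```

```bash
cat > chk.py <<'E'
from h import *
a=np.radians(74.6); e=np.array([np.cos(a),np.sin(a)]); f=np.array([np.sin(a),-np.cos(a)]); O=np.array([548.8,143.8])
def chk(names,tag,s=0):
  for n in names:
    c=snap(n,n+tag); P=cloud(c)
    d=P[...,:2]-O; y=d@e-s; x=d@f; z=P[...,2]
    for nm,m in (('sleeve',(abs(x)<20)&(abs(y)<80)&(z>84)&(z<98)),('handle',(abs(x)<45)&(abs(y+118)<20)&(z>78)&(z<95)),('knob',(x<-75)&(x>-140)&(abs(y+s+10)<20)&(z>66)&(z<80))):
        if m.sum()>5: print(n,nm,m.sum(),'x',np.percentile(x[m],[1,50,99]).round(1),'y',np.percentile(y[m],[1,99]).round(1),'z',np.percentile(z[m],[1,99]).round(1))
def at(x,y,z): p=O+x*f+y*e; go(p[0],p[1],z,164.6)
E
python3 - <<'E'
from chk import *
chk(['top','side'],'4'); at(0,-117.3,140)
E
```

```text
top sleeve 1212 x [-14.2  -0.1  14.3] y [-57.8  56. ] z [84.3 95.5]
top handle 345 x [-33.   -0.1  33. ] y [-124.4 -111. ] z [82.2 92.6]
top knob 86 x [-123.8 -115.9 -108.9] y [-19.3  -2.2] z [67.5 76.2]
side sleeve 1032 x [-15.9  -4.6  12.6] y [-57.9  55.9] z [84.3 95.7]
side handle 310 x [-34.6  -1.9  32.3] y [-124.1 -112.1] z [79.6 92.3]
side knob 119 x [-127.1 -118.7 -109.7] y [-20.6  -2.8] z [66.2 76.9]
t 17.275 pos [432.8 165.1 199.1] q [ 0.19  0.17 -0.26  1.14  0.    0.46] open 49.4 F [0.5 0.  0.1] ff 0.0
linear cm [-11.76 -10.7    5.9 ] turn deg [-0.02 -0.04 -0.  ]
```

>>> {"name": "step_arm", "arguments": {
  "steps": [
    {"linear":[-3,-2.7,0],"turn":[0,0,0],"hand":0.42},
    {"linear":[-3,-2.7,0],"turn":[0,0,0],"hand":0.42},
    {"linear":[-3,-2.7,0],"turn":[0,0,0],"hand":0.42},
    {"linear":[-2.76,-2.64,0],"turn":[0,0,0],"hand":0.42},
    {"linear":[0,0,2],"turn":[0,0,0],"hand":0.42},
    {"linear":[0,0,3],"turn":[0,0,0],"hand":0.42},
    {"linear":[0,0,3],"turn":[0,0,0],"hand":0.42},
    {"linear":[0,0,2.5],"turn":[0,0,0],"hand":0.42},
    {"linear":[0,0,1.8],"turn":[0,0,0],"hand":0.42},
    {"linear":[0,0,1],"turn":[0,0,0],"hand":0.42},
    {"linear":[0,0,0],"turn":[0,0,0],"hand":0.42},
    {"linear":[0,0,0],"turn":[0,0,0],"hand":0.42}
  ]
}}

```text
clock: 18.77
ee_pos: [518.1, 30.4, 67.2]
ee_rot: [0.134, 0.991, 0.0, 0.0]
wrist_force: [-0.7, -0.2, 0.2]
opening: 49.5
finger_force: 0.0
```

>>> {"name": "step_arm", "arguments": {
  "steps": [
    {"linear":[0,0,0],"turn":[0,0,0],"hand":0.9},
    {"linear":[0,0,0],"turn":[0,0,0],"hand":0.9},
    {"linear":[0,0,0],"turn":[0,0,0],"hand":0.9},
    {"linear":[0,0,0],"turn":[0,0,0],"hand":0.9},
    {"linear":[0,0,0],"turn":[0,0,0],"hand":0.9},
    {"linear":[0,0,0],"turn":[0,0,0],"hand":0.9}
  ],
  "squeeze": 25
}}

```text
clock: 19.52
ee_pos: [518.1, 30.4, 67.2]
ee_rot: [0.134, 0.991, 0.0, 0.0]
wrist_force: [-1.6, 0.8, 5.8]
opening: 13.3
finger_force: 24.4
```

>>> {"name": "step_arm", "arguments": {
  "steps": [
    {"linear":[0,0.2,0],"turn":[0,0,0],"hand":0.9},
    {"linear":[0,0.5,0],"turn":[0,0,0],"hand":0.9},
    {"linear":[0,0.8,0],"turn":[0,0,0],"hand":0.9},
    {"linear":[0,1.1,0],"turn":[0,0,0],"hand":0.9},
    {"linear":[0,1.3,0],"turn":[0,0,0],"hand":0.9},
    {"linear":[0,1.4,0],"turn":[0,0,0],"hand":0.9},
    {"linear":[0,1.4,0],"turn":[0,0,0],"hand":0.9},
    {"linear":[0,1.3,0],"turn":[0,0,0],"hand":0.9},
    {"linear":[0,1.1,0],"turn":[0,0,0],"hand":0.9},
    {"linear":[0,0.8,0],"turn":[0,0,0],"hand":0.9},
    {"linear":[0,0.5,0],"turn":[0,0,0],"hand":0.9},
    {"linear":[0,0.3,0],"turn":[0,0,0],"hand":0.9}
  ]
}}

```text
clock: 21.02
ee_pos: [546.4, 133.4, 67.2]
ee_rot: [0.134, 0.991, -0.0, 0.0]
wrist_force: [-1.7, -3.6, 7.6]
opening: 13.0
finger_force: 24.8
```

>>> {"name": "step_arm", "arguments": {
  "steps": [
    {"linear":[0,0.1,0],"turn":[0,0,0],"hand":0.9},
    {"linear":[0,0.1,0],"turn":[0,0,0],"hand":0.9},
    {"linear":[0,0.1,0],"turn":[0,0,0],"hand":0.9},
    {"linear":[0,0.1,0],"turn":[0,0,0],"hand":0.9},
    {"linear":[0,0,0],"turn":[0,0,0],"hand":0.9}
  ]
}}

```text
clock: 21.65
ee_pos: [547.4, 137.0, 67.2]
ee_rot: [0.134, 0.991, -0.0, 0.0]
wrist_force: [-2.7, -2.6, 6.9]
opening: 13.1
finger_force: 24.8
```

```bash
python3 - <<'E'
from chk import *
at(0,-117.7+111,67)
E
```

```text
t 21.65 pos [547.4 137.   67.2] q [ 0.1   0.43 -0.26  0.88 -0.    0.37] open 13.1 F [-2.7 -2.6  6.9] ff 24.8
linear cm [0.05 0.02 0.02] turn deg [-0.05  0.04 -0.01]
```

>>> {"name": "step_arm", "arguments": {
  "steps": [
    {"linear":[0,0.05,0],"turn":[0,0,0],"hand":0.9},
    {"linear":[0,0.05,0],"turn":[0,0,0],"hand":0.9},
    {"linear":[0,0.05,0],"turn":[0,0,0],"hand":0.9},
    {"linear":[0,0,0],"turn":[0,0,0],"hand":0.9}
  ]
}}

```text
clock: 22.15
ee_pos: [547.4, 137.1, 67.1]
ee_rot: [0.135, 0.991, -0.002, 0.0]
wrist_force: [-5.2, -13.9, 11.3]
opening: 13.2
finger_force: 25.3
```

>>> {"name": "step_arm", "arguments": {
  "steps": [
    {"linear":[0,0,0],"turn":[0,0,0],"hand":0.65},
    {"linear":[0,0,0],"turn":[0,0,0],"hand":0.5},
    {"linear":[0,0,0],"turn":[0,0,0],"hand":0.45},
    {"linear":[0,0,0],"turn":[0,0,0],"hand":0.45},
    {"linear":[0,0,-2],"turn":[0,0,0],"hand":0.45},
    {"linear":[0,0,-3],"turn":[0,0,0],"hand":0.45},
    {"linear":[0,0,-3],"turn":[0,0,0],"hand":0.45},
    {"linear":[0,0,-3],"turn":[0,0,0],"hand":0.45},
    {"linear":[0,0,-1],"turn":[0,0,0],"hand":0.45},
    {"linear":[3,0,0],"turn":[0,0,0],"hand":0.45},
    {"linear":[4,0,0],"turn":[0,0,0],"hand":0.45},
    {"linear":[0,0,0],"turn":[0,0,0],"hand":0.45}
  ]
}}

```text
clock: 23.65
ee_pos: [477.9, 157.9, 186.3]
ee_rot: [0.133, 0.991, -0.0, -0.001]
wrist_force: [0.5, 0.1, 0.4]
opening: 46.6
finger_force: 0.0
```

```bash
python3 - <<'E'
from chk import *
chk(['top','side'],'5',111); at(-116.5,-10,50)
E
```

```text
top sleeve 552 x [-13.6   2.4  14.4] y [-59.    4.8] z [84.3 95.8]
top handle 341 x [-33.2  -0.   33.1] y [-125.3 -112.2] z [82.7 92.8]
top knob 106 x [-126.7 -117.2 -108.8] y [-130.3 -112.4] z [66.8 76.3]
side sleeve 1199 x [-16.1  -6.6  12.8] y [-58.6  55.5] z [84.4 95.7]
side handle 337 x [-34.8  -5.6  31.3] y [-126.5 -112.8] z [81.  92.5]
side knob 123 x [-127.3 -118.4 -109.8] y [-131.1 -114.5] z [66.3 76.1]
t 23.75 pos [480.3 157.5 186.4] q [ 0.16  0.25 -0.19  1.13 -0.    0.42] open 47.4 F [ 0.5  0.4 -0.4] ff 0.0
linear cm [ 4.68 -0.5  13.65] turn deg [-0.01 -0.    0.02]
```

>>> {"name": "step_arm", "arguments": {
  "steps": [
    {"linear":[2.3,-0.25,0],"turn":[0,0,0],"hand":0.42},
    {"linear":[2.4,-0.25,0],"turn":[0,0,0],"hand":0.42},
    {"linear":[0,0,2],"turn":[0,0,0],"hand":0.42},
    {"linear":[0,0,3],"turn":[0,0,0],"hand":0.42},
    {"linear":[0,0,3],"turn":[0,0,0],"hand":0.42},
    {"linear":[0,0,3],"turn":[0,0,0],"hand":0.42},
    {"linear":[0,0,1.6],"turn":[0,0,0],"hand":0.42},
    {"linear":[0,0,1],"turn":[0,0,0],"hand":0.42},
    {"linear":[0,0,0],"turn":[0,0,0],"hand":0.42},
    {"linear":[0,0,0],"turn":[0,0,0],"hand":0.42}
  ]
}}

```text
clock: 25.0
ee_pos: [434.2, 165.1, 51.2]
ee_rot: [0.134, 0.991, 0.0, 0.0]
wrist_force: [-0.4, 0.7, -0.3]
opening: 49.5
finger_force: 0.0
```

>>> {"name": "step_arm", "arguments": {
  "steps": [
    {"linear":[0,0,0],"turn":[0,0,0],"hand":0.9},
    {"linear":[0,0,0],"turn":[0,0,0],"hand":0.9},
    {"linear":[0,0,0],"turn":[0,0,0],"hand":0.9},
    {"linear":[0,0,0],"turn":[0,0,0],"hand":0.9},
    {"linear":[0,0,0],"turn":[0,0,0],"hand":0.9},
    {"linear":[0,0,0],"turn":[0,0,0],"hand":0.9}
  ],
  "squeeze": 40
}}

```text
clock: 25.75
ee_pos: [433.9, 165.1, 51.3]
ee_rot: [0.134, 0.991, 0.0, 0.0]
wrist_force: [-1.1, -1.3, 6.2]
opening: 16.6
finger_force: 38.8
```

>>> {"name": "step_arm", "arguments": {
  "steps": [
    {"linear":[-0.3,0,0],"turn":[0,0,0],"hand":0.9},
    {"linear":[-0.5,0,0],"turn":[0,0,0],"hand":0.9},
    {"linear":[-0.5,0,0],"turn":[0,0,0],"hand":0.9},
    {"linear":[-0.5,0,0],"turn":[0,0,0],"hand":0.9},
    {"linear":[-0.4,0,0],"turn":[0,0,0],"hand":0.9},
    {"linear":[-0.3,0,0],"turn":[0,0,0],"hand":0.9},
    {"linear":[-0.1,0,0],"turn":[0,0,0],"hand":0.9},
    {"linear":[0,0,0],"turn":[0,0,0],"hand":0.9}
  ]
}}

```text
clock: 26.75
ee_pos: [458.9, 158.2, 51.3]
ee_rot: [0.134, 0.991, 0.0, 0.0]
wrist_force: [-2.3, -0.7, 5.9]
opening: 16.9
finger_force: 38.9
```

```bash
python3 - <<'E'
from chk import *
go(460.2,157.8,50.2,164.6); chk(['top','side'],'6',111)
E
```

```text
t 26.75 pos [458.9 158.2  51.3] q [ 0.16  0.33 -0.49  0.76  0.    0.43] open 16.9 F [-2.3 -0.7  5.9] ff 38.9
linear cm [-0.14 -0.01  0.11] turn deg [0.02 0.03 0.  ]
top sleeve 706 x [-14.5  -1.   14.3] y [-59.1  37.5] z [84.1 95.9]
top handle 343 x [-33.2  -0.   33.2] y [-125.4 -112.2] z [82.6 92.5]
side sleeve 1196 x [-16.1  -6.6  12.8] y [-58.3  55.3] z [84.4 95.5]
side handle 339 x [-34.9  -5.7  31.2] y [-125.8 -113.1] z [80.6 92.9]
side knob 14 x [-97.7 -92.1 -85.3] y [-102.8 -101.2] z [66.4 71.6]
```

Sliding freely and in the notch. I'll push until it meets the stop.

>>> {"name": "step_arm", "arguments": {
  "steps": [
    {"linear":[-0.1,0,0],"turn":[0,0,0],"hand":0.9},
    {"linear":[-0.1,0,0],"turn":[0,0,0],"hand":0.9},
    {"linear":[0,0,0],"turn":[0,0,0],"hand":0.9}
  ]
}}

```text
clock: 27.22
ee_pos: [460.7, 157.7, 51.3]
ee_rot: [0.134, 0.991, 0.0, 0.0]
wrist_force: [-2.8, -0.3, 7.7]
opening: 16.5
finger_force: 38.9
```

>>> {"name": "step_arm", "arguments": {
  "steps": [
    {"linear":[-0.05,0,0],"turn":[0,0,0],"hand":0.9},
    {"linear":[-0.05,0,0],"turn":[0,0,0],"hand":0.9},
    {"linear":[0,0,0],"turn":[0,0,0],"hand":0.9}
  ]
}}

```text
clock: 27.6
ee_pos: [461.6, 157.5, 51.3]
ee_rot: [0.134, 0.991, 0.0, 0.0]
wrist_force: [-3.0, -0.2, 8.7]
opening: 16.6
finger_force: 38.9
```

>>> {"name": "step_arm", "arguments": {
  "steps": [
    {"linear":[-0.05,0,0],"turn":[0,0,0],"hand":0.9},
    {"linear":[-0.05,0,0],"turn":[0,0,0],"hand":0.9},
    {"linear":[0,0,0],"turn":[0,0,0],"hand":0.9}
  ]
}}

```text
clock: 27.98
ee_pos: [462.5, 157.2, 51.3]
ee_rot: [0.134, 0.991, 0.0, 0.0]
wrist_force: [-2.2, -1.0, 6.4]
opening: 16.6
finger_force: 38.9
```

>>> {"name": "step_arm", "arguments": {
  "steps": [
    {"linear":[-0.05,0,0],"turn":[0,0,0],"hand":0.9},
    {"linear":[-0.05,0,0],"turn":[0,0,0],"hand":0.9},
    {"linear":[0,0,0],"turn":[0,0,0],"hand":0.9}
  ]
}}

```text
clock: 28.35
ee_pos: [462.7, 157.1, 51.2]
ee_rot: [0.134, 0.991, 0.0, -0.001]
wrist_force: [-7.4, 1.3, 11.3]
opening: 16.7
finger_force: 39.1
```

>>> {"name": "step_arm", "arguments": {
  "steps": [
    {"linear":[-0.05,0,0],"turn":[0,0,0],"hand":0.9},
    {"linear":[0,0,0],"turn":[0,0,0],"hand":0.9}
  ]
}}

```text
clock: 28.6
ee_pos: [462.7, 157.1, 51.2]
ee_rot: [0.134, 0.991, 0.0, -0.001]
wrist_force: [-9.6, 3.3, 14.1]
opening: 16.3
finger_force: 39.4
```

Stalled with the force rising, so the bolt is home. Releasing, retracting and checking.

>>> {"name": "step_arm", "arguments": {
  "steps": [
    {"linear":[0,0,0],"turn":[0,0,0],"hand":0.65},
    {"linear":[0,0,0],"turn":[0,0,0],"hand":0.5},
    {"linear":[0,0,0],"turn":[0,0,0],"hand":0.42},
    {"linear":[0,0,0],"turn":[0,0,0],"hand":0.42},
    {"linear":[0,0,-2],"turn":[0,0,0],"hand":0.42},
    {"linear":[0,0,-3],"turn":[0,0,0],"hand":0.42},
    {"linear":[0,0,-4],"turn":[0,0,0],"hand":0.42},
    {"linear":[3,-2,-3],"turn":[0,0,0],"hand":0.42},
    {"linear":[4,-4,0],"turn":[0,0,0],"hand":0.42},
    {"linear":[2,-4,0],"turn":[0,0,0],"hand":0.42},
    {"linear":[0,0,0],"turn":[0,0,0],"hand":0.42}
  ]
}}

```text
clock: 29.98
ee_pos: [348.9, 83.1, 171.0]
ee_rot: [0.135, 0.991, -0.0, 0.0]
wrist_force: [-0.1, -0.1, 0.2]
opening: 49.4
finger_force: 0.0
```

```bash
python3 - <<'E'
from chk import *
chk(['top','side'],'7',111)
a=cv2.imread('pics/top7.png')[80:360,60:320]; b=cv2.imread('pics/side7.png')[240:480,200:460]
cv2.imwrite('pics/end.png',np.hstack([cv2.resize(a,(400,430)),cv2.resize(b,(400,430))]))
E
```

```text
top sleeve 697 x [-14.5  -1.   14.3] y [-58.9  36.1] z [84.2 95.7]
top handle 342 x [-33.2   0.1  33.1] y [-125.3 -111.9] z [83.2 93.1]
top knob 103 x [-95.9 -87.5 -79.2] y [-130.3 -111.9] z [67.8 76.3]
side sleeve 1196 x [-16.   -6.6  12.6] y [-58.4  55.3] z [84.2 95.5]
side handle 339 x [-34.9  -5.5  31.3] y [-126.5 -112.7] z [80.3 92.9]
side knob 116 x [-97.8 -89.3 -81. ] y [-130.6 -114.2] z [66.4 76.4]
```

View pics/end.png

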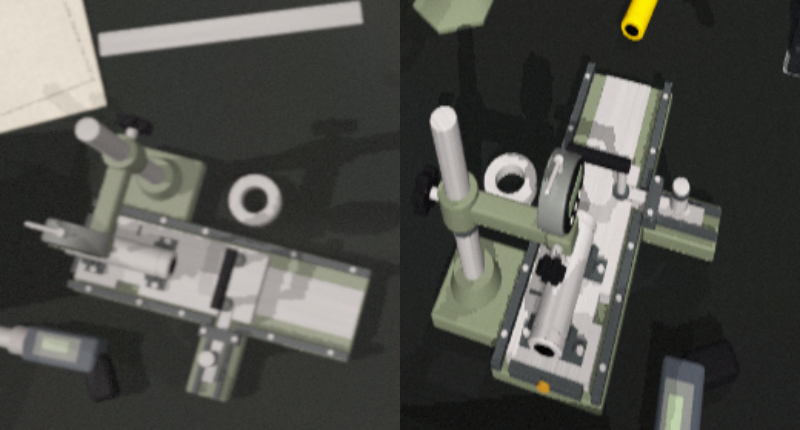

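The final view shows the sleeve seated under the plunger, the carriage at its stop, and the knob home at (207,358) in the left half. The ring and gauge have not moved.

```bash
python3 -c "
from rig import bot
print(bot.finish_job())"
```

```text
the job is handed in; nothing more can be done
None
```

The longest sleeve is seated and centred in both V-rests, the carriage is at its end stop under the comparator with the bolt pushed home, and the job was handed in at about 30 s with no result reported back.

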